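Switch the bead feeder over to the empty tray

TASK

The bead feeder's left tray (as seen from the robot) already has its three beads, so the three beads waiting on the ramp must go down the other chute, into the empty right tray. First rock the seesaw gate fully over by pressing down its raised finger pad, and only then push the stop's handle sideways so that the beads roll down. Do not touch the beads or lift anything, and leave the jar, the tin and the brush where they are.

Things in the scene. Friction and masses are not known exactly. Their poses are not given: they have to be found in the camera images.
- stand: Plywood bead feeder fixed to the table, 255 x 510 x 180 mm, yawed up to 0.3 rad. Origin under its middle at table height; x away from the robot, y to its left. The gate runs along y on the near side (x = -65 mm); the feed ramp (inside 30 mm wide, walls 30 mm) comes down over y = 0 from x = +128 mm to its lip (x = -51, z = 105 mm) above the gate's middle. A chute leads from each gate end to a tray.
- gate (a joint): Seesaw gate: wooden trough 200 mm long, pivot under its middle 90 mm above the table, axis along the stand's x. Rad: -0.3 = left (+y) end fully down, feeds the left tray; +0.3 = right end fully down, feeds the right tray; both hard stops. Starts from -0.3 to -0.2, right end raised. Stiff pivot: stays where it is left; takes about 1 N on a pad.
- pad_right (a point): Centre of the top face of the gate's right finger pad, a dark steel plate 50 x 50 x 6 mm on the robot's side of the gate, 73 mm right of the pivot. Raised at the start (110 to 117 mm above the table), 74 mm above the table when fully pressed. The gate's wall rises 24 mm above the pad along its far edge, 26 mm from this point; nothing stands over the pad.
- pad_left (a point): The same point of the left finger pad, which is low at the start and rises as the right one goes down.
- stop (a joint): Sliding dark steel stop across the ramp, value in m: 0 = shut, 0.045 = fully open (hard stop). It slides along the stand's +y (to the robot's left) and starts between 0 and 0.005. It takes about 1.5 N, stays where it is left, and lets beads pass from about 0.03 on.
- handle (a point): Centre of the stop's handle, an upright dark steel tab, 32 mm along the stand's x, 8 mm along y, 34 mm high, right of the ramp and about 164 mm above the table. It stands on the stop's bar, whose top is 16 mm below this point and which ends 10 mm right of it. Push the tab's right face towards the stand's +y; the space to its right is free.
- tray_right (a point): Centre of the inner floor (16 mm above the table) of the right tray, empty at the start; inside 100 x 94 mm, walls about 36 mm, outer wall 51 mm high. Axes like the stand's.
- tray_left (a point): The same for the left tray, which holds the three sorted beads.
- bead1_center (a point): Centre of waiting bead 1 (slippery glazed ceramic ball, 24 mm diameter, 17 g), queued on the ramp behind the stop, number 1 nearest the stop.
- bead2_center (a point): Centre of waiting bead 2 (slippery glazed ceramic ball, 24 mm diameter, 17 g), queued on the ramp behind the stop, number 1 nearest the stop.
- bead3_center (a point): Centre of waiting bead 3 (slippery glazed ceramic ball, 24 mm diameter, 17 g), queued on the ramp behind the stop, number 1 nearest the stop.
- sorted1_center (a point): Centre of a bead of the same kind already lying in the left tray.
- sorted2_center (a point): Centre of a bead of the same kind already lying in the left tray.
- sorted3_center (a point): Centre of a bead of the same kind already lying in the left tray.
- jar: Bystander: small glass jar, 54 mm diameter, 75 mm high, standing on the table behind one tray; origin under its middle.
- tin: Bystander: round green tin, 71 mm diameter, 48 mm high, behind the other tray; jar and tin may swap places; origin under its middle.
- brush: Bystander: paint brush, 190 mm long, lying on the table to the right of the feeder; origin under its middle.

How it is judged:
On the way, in this order (a step that is already met when the one before it is completed fails the run):
1. the gate is rocked over to the right while the stop is still shut (value of joint gate above 0.23 rad and value of joint stop below 0.015 m), for 0.2 s.
2. the stop is opened and the three waiting beads have run into the right tray (value of joint stop above 0.025 m and x of bead1_center in the frame of tray_right between -0.05 and 0.05 m and y of bead1_center in the frame of tray_right between -0.05 and 0.05 m and z of each of bead1_center, bead2_center, bead3_center in the frame of tray_right below 0.035 m and x of bead2_center in the frame of tray_right between -0.05 and 0.05 m and y of bead2_center in the frame of tray_right between -0.05 and 0.05 m and x of bead3_center in the frame of tray_right between -0.05 and 0.05 m and y of bead3_center in the frame of tray_right between -0.05 and 0.05 m), for 0.2 s.
At the end, for the whole second after the job is handed in: The gate is over to the right (joint above 0.23 of 0.3 rad), the three waiting beads lie in the right tray and the three sorted ones still in the left tray (centres within 50 mm of the tray's middle along x and y and less than 35 mm above its floor) (value of joint gate above 0.23 rad and x of bead1_center in the frame of tray_right between -0.05 and 0.05 m and y of bead1_center in the frame of tray_right between -0.05 and 0.05 m and z of each of bead1_center, bead2_center, bead3_center in the frame of tray_right below 0.035 m and x of bead2_center in the frame of tray_right between -0.05 and 0.05 m and y of bead2_center in the frame of tray_right between -0.05 and 0.05 m and x of bead3_center in the frame of tray_right between -0.05 and 0.05 m and y of bead3_center in the frame of tray_right between -0.05 and 0.05 m and x of sorted1_center in the frame of tray_left between -0.05 and 0.05 m and y of sorted1_center in the frame of tray_left between -0.05 and 0.05 m and z of each of sorted1_center, sorted2_center, sorted3_center in the frame of tray_left below 0.035 m and x of sorted2_center in the frame of tray_left between -0.05 and 0.05 m and y of sorted2_center in the frame of tray_left between -0.05 and 0.05 m and x of sorted3_center in the frame of tray_left between -0.05 and 0.05 m and y of sorted3_center in the frame of tray_left between -0.05 and 0.05 m); the robot touches nothing.
It fails at once if a bead is touched by the robot (contact force between any of the fingers, the arm and bead1 above 0.2 N or contact force between any of the fingers, the arm and bead2 above 0.2 N or contact force between any of the fingers, the arm and bead3 above 0.2 N or contact force between any of the fingers, the arm and sorted1 above 0.2 N or contact force between any of the fingers, the arm and sorted2 above 0.2 N or contact force between any of the fingers, the arm and sorted3 above 0.2 N).
It fails at once if a bead is lifted (height (world z) of any of bead1_center, bead2_center, bead3_center above 0.2 m or height (world z) of any of sorted1_center, sorted2_center, sorted3_center above 0.09 m).
It fails at once if the jar, tin or brush is moved by more than 20 mm or lifted (distance of any of jar, tin, brush from where it was at the start of the episode above 0.02 m).
It also fails if it takes over 42 s, if anything falls off the work surface, if the arm or the gripper's body presses on something with over 40 N, if the wrist force passes 120 N, or if a joint passes its speed limit or range.

ROBOT

A 6-joint arm with a two-finger parallel gripper is mounted at the origin on the work surface. World frame = base frame: x ahead of the robot, y to its left, z up, the work surface at z = 0. Lengths are in m, angles in rad, forces in N, time in s.
With the tool pointing down it reaches from about 0.4 to 0.825 m from the base axis. Payload 7 kg.
Tool frame: the origin (TCP) lies on the centre line of the jaws, within the pads' length; the fingertips stand 25 mm ahead of it and the grasp point (between the pads) lies 6 mm ahead of it; z points along the fingers, y is the line along which they close (so a half turn about z gives the same grasp; the last joint's range is limited). The gripper opens to 88 mm and grips with 3 to 60 N. Pads are 19 mm wide; open, the fingers measure 130 mm over their backs; the gripper's body (78 mm by 193 mm) begins 47 mm behind the grasp point.
Start: joints at [0.288, 0.359, 0.012, 0, -1.224, -0.288], TCP at [0.675, -0, 0.252] pointing down, gripper open.
Joint ranges: [-3.07, 3.07], [-1.43, 2.12], [-1.02, 1.25], [-3.03, 1.67], [-3.05, -0], [-3.03, 3.03]. Speed limits (rad/s): [2.39, 2.39, 3.01, 3.14, 3.14, 3.14].

INTERFACE

Orientations are given as [roll, pitch, yaw] about the fixed x, y, z axes, in that order (R = Rz(yaw) Ry(pitch) Rx(roll)).
In Python, from station import readout, vision, arm gives the robot as it stands. The module is installed in compiled form; this text tells all that it offers.
- The arm moves only by the tool carry_out, never from a script. Its argument "commands" is a list of rows, each an object with "dp": the shift along the tool's x, y, z in m, a list of three; "rotation": the turn, a rotation vector about the tool's x, y, z in degrees, a list of three. In form: [{"dp": [dx, dy, dz], "rotation": [wx, wy, wz]}, ...]. A call has 1 to 8 rows; each row shifts and turns the commanded pose from where the row before left it, along the tool's axes as they then stand; what a row does not reach is not made up. A row lasts 1/8 s, in which the tool goes at most 62.5 mm and 10.7 degrees, less where a joint would pass 70% of its speed; a pose out of reach is approached as far as the arm can. A call with a gripper value outside its range is refused whole. "grip" is the finger opening in m, from 0 to 0.0876, set as the call begins (left out, the last holds). The fingers move at their own pace and stop on an object; "force" is the grip in N (left out, the last holds). Time passes only in rows, so rows that do not move let the fingers close. It gives the time, the measured TCP pose, the force, the opening and the grip force at its end, in the units of the state.
- readout.get_state(): the state, without advancing time (a new reading comes with each control period).
- vision.grab_frame(name): name is "scene" or "side" or "wrist"; returns (picture, depth): 420x560x3 uint8, red, green, blue; 420x560 float32, m along the optical axis (not along the pixel's ray), 0 where there is no reading.
- vision.calibration(name): a dict with "fovy" (degrees; the focal length in pixels is half the picture's height over the tangent of half this angle, whatever the lens; pixels are square), "cx", "cy" (the principal point, pixels), "origin" and "attitude" of the camera in the world; the wrist camera has in their place "mount" (4x4, takes a point from camera to tool coordinates, whose origin is the TCP and whose axes are the flange's). Camera axes: x right, y down, z forward; pixel columns grow to the right and rows downward; lengths in m; the calibration is good to about 2 mm. A picture is of the moment at which its call begins: read the wrist's pose just before it. calibration takes no time and is no camera call.
- arm.job_done(): hands the job in; it is judged then, once.
Trained networks look in the newest picture that a camera, given by its name, has taken for a name from the list of things; names that differ only in an ending like _2 or _b are one class to them, and where a whole thing is asked for, a point or a joint stands for the part that bears it (a point fixed in the world has none). Each returns a list of dicts, best first, with "score" (0 to 1); they miss things now and then, are a little off and sometimes report something else, mostly with a low value. They report only what shows in the picture. A call takes as long as a camera call.
- vision.trace(label, camera): "pixels" (420x560 bool, what is visible of it) and "position" ([row, column] in pixels, amid what is visible of it).
The state is a dict: "t": time; "q": joint angles; "qd": joint speeds; "joint_efforts": joint torques, N m; "eef_pos": TCP position; "ee_rot": TCP orientation; "force": force on the tool from outside, world axes, zero at the start; "moment": the same for the moment, N m; "width": finger opening in m; "gripper_force": force on a finger pad.
Only numpy, scipy, OpenCV 4.12 (cv2) and the standard library are available. Lean on these libraries where they do the work, as an engineer would, in place of code of your own. Each camera call takes 0.05 s, during which the arm holds its last target. There are 200 camera calls.

## Working session

There is one attempt and no reset: what is moved stays moved. The work goes in short steps, Python scripts to look and compute and a tool call to move; the robot and the scene stay as the last step left them, time stands still between calls to the robot, and variables do not carry over. Pictures are saved under pics/ and viewed, at most 10 in all, crops included, and the job is handed in when it is done.

Besides the shell and the picture viewer there is one more tool, called after "Request:" by a JSON object that holds its "api" and its "payload", one argument or row to a line. carry_out: Moves the arm, as the interface text tells. Its arguments: {"type":"object","properties":{"commands":{"type":"array"},"grip":{"type":"number"},"force":{"type":"number"}},"required":["commands"]}

```bash
mkdir -p pics
cat > h.py <<'E'
import numpy as np, cv2
from station import readout, vision, arm
from scipy.spatial.transform import Rotation as R
def cam(name):
    c=vision.calibration(name); f=210/np.tan(np.radians(c['fovy'])/2)
    if 'mount' in c:
        s=readout.get_state(); T=np.eye(4); T[:3,:3]=R.from_euler('xyz',s['ee_rot']).as_matrix(); T[:3,3]=s['eef_pos']; T=T@np.array(c['mount'])
    else:
        T=np.eye(4); a=np.array(c['attitude']); T[:3,:3]=a if a.shape==(3,3) else (R.from_euler('xyz',a).as_matrix() if a.size==3 else np.nan); T[:3,3]=c['origin']
    return f,c['cx'],c['cy'],T
def cloud(name):
    f,cx,cy,T=cam(name); p,d=vision.grab_frame(name)
    v,u=np.mgrid[:420,:560]; P=np.stack([(u-cx)/f*d,(v-cy)/f*d,d],-1)@T[:3,:3].T+T[:3,3]
    P[d==0]=np.nan
    return p,P
E
python3 - <<'E'
from h import *
print(readout.get_state())
for n in ('scene','side','wrist'):
    print(n,vision.calibration(n))
    p,P=cloud(n); cv2.imwrite(f'pics/{n}0.png',p[...,::-1])
    np.save(n+'.npy',P)
    for l in ('stand','pad_right','pad_left','handle','jar','tin','brush','bead1_center','stop','gate'):
        for r in vision.trace(l,n)[:2]:
            q=P[r['pixels']]; print(l,round(r['score'],2),np.round(r['position']),np.round(np.nanmedian(q,0),3),np.round(np.nanmin(q,0),3),np.round(np.nanmax(q,0),3),r['pixels'].sum())
E
```

```text
{'t': 0.0, 'q': array([ 2.88091990e-01,  3.59376958e-01,  1.10770155e-02, -3.59826054e-04,
       -1.22406991e+00, -2.88091725e-01]), 'qd': array([ 0.00153629, -0.00047122, -0.00030776,  0.00195269,  0.00212536,
       -0.00031405]), 'joint_efforts': array([-8.00930356e-04, -5.82726967e+01,  2.93058443e+01,  6.99745238e+00,
        6.93249181e-03, -2.06530804e-04]), 'eef_pos': array([ 6.74567510e-01, -2.09870059e-05,  2.50635216e-01]), 'ee_rot': array([ 3.13998786e+00, -1.22800805e-04, -1.57091851e+00]), 'force': array([0.05721168, 0.30106758, 0.06606858]), 'moment': array([-0.01989274,  0.00268196,  0.02729212]), 'gripper_force': 0.0, 'width': 0.08766443089687168}
scene {'fovy': 47.33505929626308, 'cx': 274.88855539364806, 'cy': 207.81829617032295, 'origin': array([1.02446142, 0.6644776 , 0.72658092]), 'attitude': array([-2.21098934,  0.00411933,  2.59875473])}
stand 0.72 [258. 328.] [0.546 0.06  0.045] [ 0.318 -0.291 -0.001] [0.723 0.302 0.185] 15521
pad_right 0.9 [226. 338.] [0.496 0.07  0.1  ] [ 0.33  -0.207 -0.001] [0.543 0.149 0.151] 2569
pad_left 0.79 [230. 342.] [0.497 0.073 
[... 3150 characters left out ...]
0.346 -0.052  0.001] [0.614 0.041 0.299] 8016
pad_left 0.33 [175. 431.] [ 0.533 -0.023  0.047] [ 0.346 -0.182 -0.002] [0.723 0.213 0.32 ] 51869
handle 0.69 [191. 438.] [ 0.562 -0.019  0.149] [ 0.475 -0.052  0.011] [0.616 0.054 0.259] 3806
tin 0.77 [331. 292.] [0.662 0.179 0.029] [ 0.627 -0.023 -0.   ] [0.694 0.205 0.32 ] 1238
brush 0.49 [330. 295.] [0.661 0.179 0.028] [ 0.627  0.173 -0.001] [0.696 0.214 0.051] 1273
bead1_center 0.56 [247. 394.] [0.584 0.03  0.129] [ 0.569 -0.011  0.118] [0.616 0.034 0.234] 83
stop 0.89 [189. 439.] [ 0.562 -0.02   0.149] [ 0.475 -0.052  0.011] [0.573 0.05  0.184] 3733
gate 0.66 [199. 506.] [ 0.49  -0.01   0.115] [ 0.38  -0.053 -0.001] [0.616 0.07  0.3  ] 8099
```

View pics/wrist0.png

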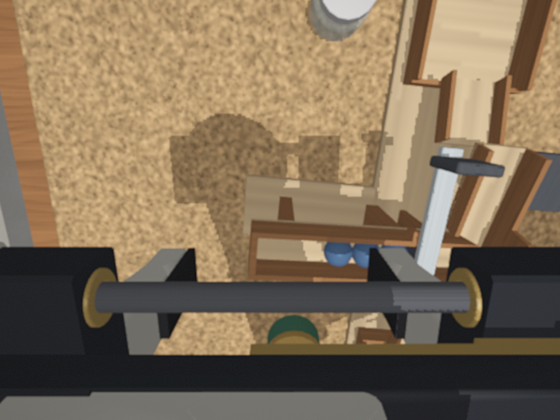

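View pics/side0.png

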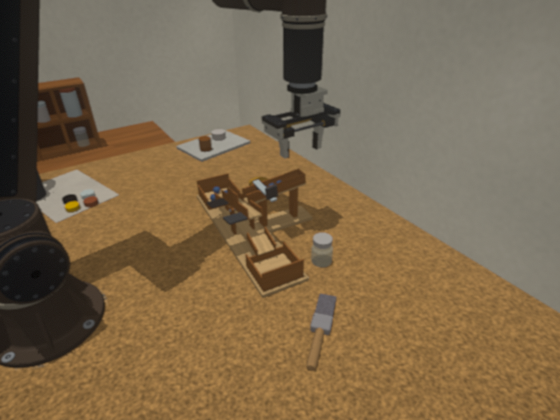

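View pics/scene0.png

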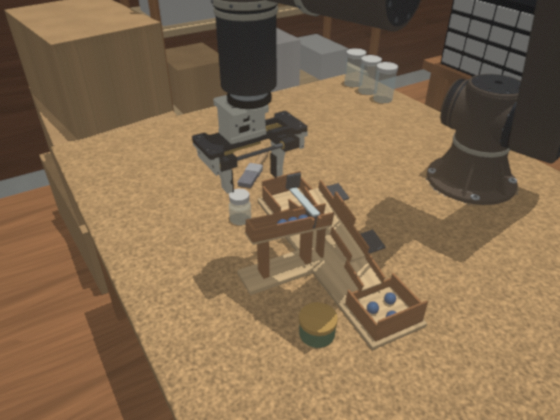

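Run:
```python
from h import *
W=np.load('wrist.npy');S=np.load('scene.npy');D=np.load('side.npy')
imgs={n:cv2.imread(f'pics/{n}0.png')for n in('wrist','side','scene')}
def pr(n,q):
    print(n,len(q),'med',np.round(np.median(q,0),4),'p2',np.round(np.percentile(q,2,0),4),'p98',np.round(np.percentile(q,98,0),4))
    if len(q)>10:
        r=cv2.minAreaRect((q[:,:2]*1000).astype(np.float32)); print('   rect',np.round(r[0],1),np.round(r[1],1),round(r[2],1))
def sel(P,n,lo,hi,f=None):
    m=np.all((P>lo)&(P<hi),-1)
    if f is not None: m&=f(imgs[n].astype(int))
    return P[m]
dark=lambda i:i.max(-1)<95
bar=lambda i:(i[...,0]>150)
for n,P in(('wrist',W),('scene',S),('side',D)):
    pr(n+' handle',sel(P,n,[.52,-.08,.172],[.61,.02,.19]))
    pr(n+' bar',sel(P,n,[.52,-.08,.142],[.61,.08,.156],bar))
    pr(n+' padR',sel(P,n,[.40,-.12,.09],[.52,-.01,.125],lambda i:(i.max(-1)<90)&(i.max(-1)-i.min(-1)<30)))
    pr(n+' padL',sel(P,n,[.40,.03,.05],[.52,.16,.09],lambda i:(i.max(-1)<90)&(i.max(-1)-i.min(-1)<30)))
# plate/stand: everything between z .01 and .2 excluding jar/tin etc -> rect
q=sel(S,'scene',[.35,-.3,.006],[.75,.4,.012]);pr('plate',q)
```

```text
wrist handle 785 med [ 0.5574 -0.0423  0.1812] p2 [ 0.5393 -0.0465  0.1731] p98 [ 0.5701 -0.0375  0.1836]
   rect [553.9 -41.6] [ 8.2 33.2] 84.3
wrist bar 2144 med [ 0.5604 -0.0033  0.149 ] p2 [ 0.5511 -0.05    0.1473] p98 [0.5697 0.0394 0.1506]
   rect [560.3  -3.7] [96.  16.4] 84.7
wrist padR 34 med [ 0.4646 -0.0437  0.1178] p2 [ 0.4552 -0.0452  0.1167] p98 [ 0.4718 -0.0429  0.119 ]
   rect [463.8 -44. ] [ 1.3 17.6] 85.8
  return _methods._mean(a, axis=axis, dtype=dtype,
  ret = um.true_divide(
Traceback (most recent call last):
IndexError: index -1 is out of bounds for axis 0 with size 0
```

```bash
cat > g.py <<'E'
from h import *
W=np.load('wrist.npy');S=np.load('scene.npy');D=np.load('side.npy')
imgs={n:cv2.imread(f'pics/{n}0.png')for n in('wrist','side','scene')}
def pr(n,q):
    if len(q)<5: print(n,len(q));return
    print(n,len(q),'med',np.round(np.median(q,0),4),'p2',np.round(np.percentile(q,2,0),4),'p98',np.round(np.percentile(q,98,0),4))
    r=cv2.minAreaRect((q[:,:2]*1000).astype(np.float32)); print('   rect',np.round(r[0],1),np.round(r[1],1),round(r[2],1))
def sel(P,n,lo,hi,f=None):
    m=np.all((P>lo)&(P<hi),-1)
    if f is not None: m&=f(imgs[n].astype(int))
    return P[m]
gray=lambda i:(i.max(-1)<130)&(i.max(-1)-i.min(-1)<25)
E
python3 - <<'E'
from g import *
for n,P in(('scene',S),('side',D),('wrist',W)):
    pr(n+' handle',sel(P,n,[.52,-.08,.17],[.61,.02,.19]))
    pr(n+' bar',sel(P,n,[.52,-.08,.142],[.61,.08,.156],lambda i:i[...,0]>130))
    pr(n+' padR',sel(P,n,[.40,-.14,.09],[.50,-.01,.125],gray))
    pr(n+' padL',sel(P,n,[.40,.03,.04],[.50,.16,.09],gray))
    pr(n+' plate',sel(P,n,[.35,-.3,.006],[.75,.4,.014]))
E
```

```text
scene handle 104 med [ 0.5567 -0.0416  0.1788] p2 [ 0.5395 -0.0487  0.1706] p98 [ 0.5718 -0.0382  0.1851]
   rect [555.1 -43.4] [10.2 34.3] 85.7
scene bar 235 med [0.564  0.0105 0.1501] p2 [ 0.5526 -0.0375  0.1472] p98 [0.5734 0.0574 0.1521]
   rect [562.8   9. ] [100.8  17.6] 84.2
scene padR 111 med [ 0.4477 -0.0294  0.1156] p2 [ 0.4363 -0.0427  0.1114] p98 [ 0.4637 -0.0115  0.1195]
   rect [449.4 -27.2] [34.  30.4] 88.8
scene padL 296 med [0.4655 0.1237 0.0801] p2 [0.4483 0.0988 0.0729] p98 [0.4861 0.1443 0.087 ]
   rect [466.9 120.5] [49.8 40.4] 81.8
scene plate 2758 med [0.5817 0.0675 0.0127] p2 [ 0.4829 -0.2109  0.0065] p98 [0.7168 0.2978 0.014 ]
   rect [547.   33.6] [386.6 666.2] 0.1
side handle 67 med [ 0.552  -0.0468  0.178 ] p2 [ 0.5377 -0.0508  0.1705] p98 [ 0.5673 -0.0414  0.1836]
   rect [553.  -45.8] [ 7.9 31.2] 82.4
side bar 70 med [0.5609 0.0236 0.1496] p2 [ 0.5524 -0.0531  0.1475] p98 [0.5713 0.0564 0.1515]
   rect [560.1   1.9] [111.2  14.3] 83.8
side padR 139 med [ 0.4553 -0.0322  0.1157] p2 [ 0.4321 -0.0486  0.1103] p98 [ 0.48   -0.0111  0.1196]
   rect [456.5 -29
[... 179 characters left out ...]
44 0.0122 0.0126] p2 [ 0.4309 -0.2125  0.0069] p98 [0.7074 0.2032 0.014 ]
   rect [583.8  32.8] [508.4 271.7] 84.5
wrist handle 819 med [ 0.5577 -0.0424  0.181 ] p2 [ 0.5393 -0.0465  0.1712] p98 [ 0.5702 -0.0375  0.1836]
   rect [554.1 -41.6] [ 8.2 33.6] 84.3
wrist bar 2238 med [ 0.5607 -0.0037  0.149 ] p2 [ 0.5511 -0.0505  0.1473] p98 [0.5701 0.0393 0.1506]
   rect [560.4  -3.8] [96.1 17. ] 84.3
wrist padR 632 med [ 0.4555 -0.0238  0.1139] p2 [ 0.4449 -0.0443  0.1105] p98 [ 0.4685 -0.0105  0.1188]
   rect [457.4 -27.9] [18.  42.3] 18.0
wrist padL 0
wrist plate 13702 med [ 0.5569 -0.0006  0.0125] p2 [ 0.5049 -0.1649  0.0084] p98 [0.7131 0.1855 0.0138]
   rect [598.3  12.1] [415.8 236.6] 78.0
```

Wrist view: handle top is near (165,465), the right pad is at the right edge near (180,550), and the beads are near (253,340). Side view: right pad near (215,235), jar at (249,321), and brush at (323,322). Scene view: left tray near (305,385) holding sorted beads, and the tin at (322,319).

Stand yaw is about -5.6°, the handle is at (0.554, -0.043) and pad_right at (0.457, -0.031, 0.115).

Next I close the jaws and turn the tool.

Request:
{"api": "carry_out", "payload": {
  "commands": [
    {"dp":[0,0,0],"rotation":[0,0,-10.5]},
    {"dp":[0,0,0],"rotation":[0,0,-10.5]},
    {"dp":[0,0,0],"rotation":[0,0,-10.5]},
    {"dp":[0,0,0],"rotation":[0,0,-10.5]},
    {"dp":[0,0,0],"rotation":[0,0,-10.5]},
    {"dp":[0,0,0],"rotation":[0,0,-10.5]},
    {"dp":[0,0,0],"rotation":[0,0,-10.5]},
    {"dp":[0,0,0],"rotation":[0,0,-10.5]}
  ],
  "grip": 0,
  "force": 10
}}

```text
t: 2.65
eef_pos: [0.675, 0.0, 0.2515]
ee_rot: [-3.142, 0.0, -0.099]
force: [0.5, 0.1, -0.6]
width: 0.0134
gripper_force: 0.0
```

Request:
{"api": "carry_out", "payload": {
  "commands": [
    {"dp":[-0.057,0.0153,0],"rotation":[0,0,0]},
    {"dp":[-0.057,0.0153,0],"rotation":[0,0,0]},
    {"dp":[-0.057,0.0153,0],"rotation":[0,0,0]},
    {"dp":[-0.057,0.0153,0],"rotation":[0,0,0]},
    {"dp":[0,0,0],"rotation":[0,7.5,0]},
    {"dp":[0,0,0],"rotation":[0,7.5,0]},
    {"dp":[0,0,0],"rotation":[0,0,0]}
  ]
}}

```text
t: 3.52
eef_pos: [0.439, -0.0378, 0.2509]
ee_rot: [-3.141, -0.263, -0.103]
force: [-0.8, 0.6, -0.0]
width: 0.0002
gripper_force: 0.0
```

Run:
```python
from g import *
s=readout.get_state();Rm=R.from_euler('xyz',s['ee_rot']).as_matrix()
print(s['t'],s['eef_pos'],s['ee_rot'],'tip',s['eef_pos']+.025*Rm[:,2])
print('z',Rm[:,2])
p,P=cloud('wrist');cv2.imwrite('pics/wrist1.png',p[...,::-1]);imgs['wrist']=p[...,::-1]
for l in('pad_right','handle','gate'):
    for r in vision.trace(l,'wrist')[:2]: pr(l+str(r['score']),P[r['pixels']])
pr('padR',sel(P,'wrist',[.40,-.14,.09],[.50,-.005,.13],gray))
```

```text
3.525 [ 0.4390246  -0.03784606  0.25091317] [-3.14129087 -0.26305341 -0.10330672] tip [ 0.44549148 -0.03850893  0.22677316]
z [ 0.25867492 -0.02651493 -0.96560046]
pad_right0.96 15113 med [nan nan nan] p2 [nan nan nan] p98 [nan nan nan]
   rect [480.9  61.2] [211.4 117.3] 80.5
handle0.96 3959 med [nan nan nan] p2 [nan nan nan] p98 [nan nan nan]
   rect [593.   -0.8] [112.7  92.9] 78.5
handle0.69 61399 med [nan nan nan] p2 [nan nan nan] p98 [nan nan nan]
   rect [510.6  25.5] [448.5 314.4] 63.1
gate0.59 15218 med [nan nan nan] p2 [nan nan nan] p98 [nan nan nan]
   rect [493.2  68. ] [243.3 115.2] 86.9
padR 2093 med [ 0.4621 -0.0254  0.1143] p2 [ 0.4421 -0.0435  0.1095] p98 [ 0.4809 -0.0059  0.1186]
   rect [457.6 -23.3] [41.3 47.2] 84.0
```

View pics/wrist1.png

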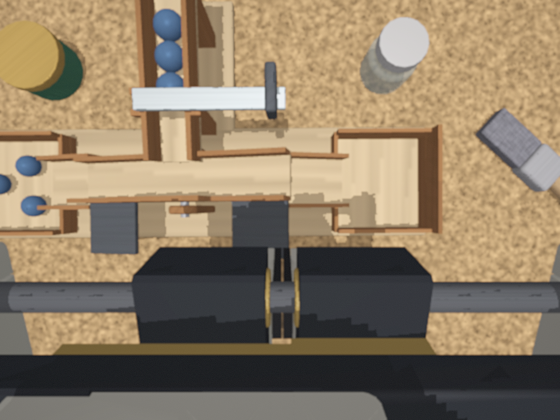

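The wrist view shows pad_right at (225,261), about 16 mm left of the tool line in column 282, so its centre is near (0.457, -0.022). The handle is at (90,270) and the gate's left end is down. I'll correct for the offset and descend.

Request:
{"api": "carry_out", "payload": {
  "commands": [
    {"dp":[0.004,-0.0095,0.001],"rotation":[0,0,0]},
    {"dp":[-0.0087,0,0.0322],"rotation":[0,0,0]},
    {"dp":[-0.0087,0,0.0322],"rotation":[0,0,0]},
    {"dp":[-0.0087,0,0.0322],"rotation":[0,0,0]},
    {"dp":[0,0,0],"rotation":[0,0,0]}
  ]
}}

```text
t: 4.35
eef_pos: [0.4458, -0.0286, 0.1493]
ee_rot: [3.138, -0.256, -0.105]
force: [-0.9, 0.0, 0.6]
width: 0.0005
gripper_force: 0.0
```

Request:
{"api": "carry_out", "payload": {
  "commands": [
    {"dp":[-0.0016,0,0.0058],"rotation":[0,0,0]},
    {"dp":[-0.0016,0,0.0058],"rotation":[0,0,0]},
    {"dp":[-0.0016,0,0.0058],"rotation":[0,0,0]},
    {"dp":[-0.0016,0,0.0058],"rotation":[0,0,0]},
    {"dp":[-0.0016,0,0.0058],"rotation":[0,0,0]},
    {"dp":[0,0,0],"rotation":[0,0,0]}
  ]
}}

```text
t: 5.1
eef_pos: [0.4461, -0.0283, 0.1209]
ee_rot: [3.141, -0.261, -0.105]
force: [-0.5, -0.6, 0.3]
width: 0.0007
gripper_force: 0.0
```

Request:
{"api": "carry_out", "payload": {
  "commands": [
    {"dp":[-0.0016,0,0.0058],"rotation":[0,0,0]},
    {"dp":[-0.0016,0,0.0058],"rotation":[0,0,0]},
    {"dp":[-0.0011,0,0.0039],"rotation":[0,0,0]},
    {"dp":[0,0,0],"rotation":[0,0,0]}
  ]
}}

```text
t: 5.6
eef_pos: [0.4459, -0.0283, 0.1049]
ee_rot: [3.141, -0.261, -0.105]
force: [-0.2, 0.0, -0.4]
width: 0.0006
gripper_force: 0.0
```

Run:
```python
from g import *
p,P=cloud('side');imgs['side']=p[...,::-1]
pr('R',sel(P,'side',[.42,-.07,.05],[.50,.02,.1],gray)); pr('L',sel(P,'side',[.42,.06,.06],[.50,.16,.14],gray))
a=cv2.resize(p[120:300,160:400,::-1],None,fx=3,fy=3);cv2.imwrite('pics/side1.png',a)
```

```text
R 103 med [ 0.4566 -0.0418  0.0741] p2 [ 0.4332 -0.0505  0.071 ] p98 [ 0.4788 -0.0297  0.0882]
   rect [456.7 -41.1] [49.9 20.7] 3.9
L 0
```

View pics/side1.png

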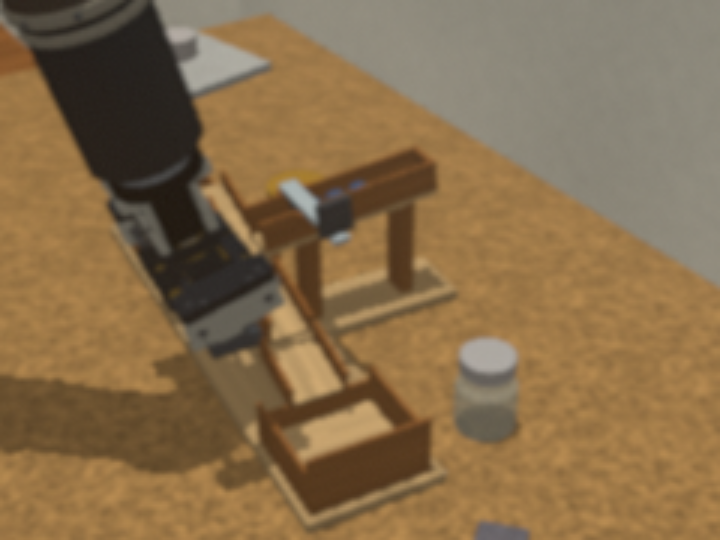

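The crop shows the gate mostly over (pad near (235,340)) and the gripper body clear of the ramp. The pad needs about 6 mm more.

Request:
{"api": "carry_out", "payload": {
  "commands": [
    {"dp":[-0.0008,0,0.0029],"rotation":[0,0,0]},
    {"dp":[-0.0008,0,0.0029],"rotation":[0,0,0]},
    {"dp":[0,0,0],"rotation":[0,0,0]}
  ]
}}

```text
t: 6.02
eef_pos: [0.4478, -0.0283, 0.101]
ee_rot: [-3.14, -0.258, -0.105]
force: [-0.7, 0.7, 1.9]
width: 0.0004
gripper_force: 0.9
```

Request:
{"api": "carry_out", "payload": {
  "commands": [
    {"dp":[-0.0005,0,0.0019],"rotation":[0,0,0]},
    {"dp":[0,0,0],"rotation":[0,0,0]}
  ]
}}

```text
t: 6.28
eef_pos: [0.4484, -0.0285, 0.1003]
ee_rot: [-3.14, -0.258, -0.105]
force: [-7.4, 0.9, 14.4]
width: 0.0005
gripper_force: 6.7
```

The force rose to 14 N, so the gate is at its hard stop. Next I hold briefly, retreat straight up and untilt.

Request:
{"api": "carry_out", "payload": {
  "commands": [
    {"dp":[0,0,0],"rotation":[0,0,0]},
    {"dp":[0,0,0],"rotation":[0,0,0]},
    {"dp":[0.003,0,-0.0116],"rotation":[0,0,0]},
    {"dp":[0.0104,0,-0.0386],"rotation":[0,0,0]},
    {"dp":[0.0104,0,-0.0386],"rotation":[0,0,0]},
    {"dp":[0.0104,0,-0.0386],"rotation":[0,-7.5,0]},
    {"dp":[0,0,0],"rotation":[0,-7.5,0]},
    {"dp":[0,0,0],"rotation":[0,0,0]}
  ]
}}

```text
t: 7.28
eef_pos: [0.4507, -0.0285, 0.2315]
ee_rot: [-3.139, 0.006, -0.106]
force: [0.5, -0.1, -1.1]
width: 0.0005
gripper_force: 0.0
```

Run:
```python
from g import *
s=readout.get_state();Rm=R.from_euler('xyz',s['ee_rot']).as_matrix()
tip=s['eef_pos']+.025*Rm[:,2];print(s['t'],s['eef_pos'],s['ee_rot'],'tip',tip)
p,P=cloud('wrist');cv2.imwrite('pics/wrist2.png',p[...,::-1]);imgs['wrist']=p[...,::-1]
pr('padR',sel(P,'wrist',[.42,-.14,.05],[.50,.02,.13],gray)); pr('padL',sel(P,'wrist',[.42,.07,.06],[.50,.17,.15],gray))
q=sel(P,'wrist',[.52,-.08,.172],[.61,.02,.19]);pr('handle',q)
h=np.array([*(np.array(cv2.minAreaRect((q[:,:2]*1000).astype(np.float32))[0])/1000),.164])
print('tool-frame tip->handle',Rm.T@(h-tip))
```

```text
7.275 [ 0.45065759 -0.02849944  0.2314597 ] [-3.13942491  0.00578835 -0.10575054] tip [ 0.45051941 -0.02843028  0.20646018]
padR 2539 med [ 0.4565 -0.0191  0.0751] p2 [ 0.4347 -0.0427  0.0675] p98 [0.4767 0.0029 0.0819]
   rect [455.6 -19.6] [47.5 43.8] 84.8
padL 3979 med [0.4697 0.1186 0.1181] p2 [0.4477 0.0952 0.1105] p98 [0.49   0.1408 0.1253]
   rect [468.3 118.8] [48.6 45. ] 85.2
handle 1086 med [ 0.5537 -0.041   0.1814] p2 [ 0.5382 -0.0454  0.1787] p98 [ 0.568  -0.0366  0.1837]
   rect [553.2 -40.9] [ 7.7 31.5] 84.6
tool-frame tip->handle [0.10371704 0.00165031 0.04185705]
```

View pics/wrist2.png

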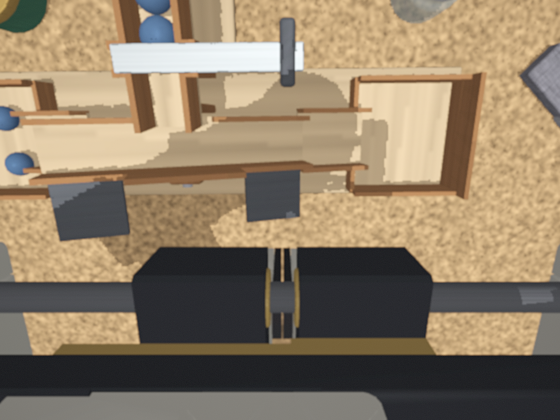

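The view shows both pads: pad_right (195,272) is low at 75 mm and pad_left (210,90) is high at 118 mm, so the gate is at about +0.3. The handle is at (50,288). I'll move to the handle's free right side.

Request:
{"api": "carry_out", "payload": {
  "commands": [
    {"dp":[0,0.042,0],"rotation":[0,0,0]},
    {"dp":[0.052,0,0],"rotation":[0,0,0]},
    {"dp":[0.052,0,0],"rotation":[0,0,0]},
    {"dp":[0,0,0.025],"rotation":[0,0,0]},
    {"dp":[0,0,0.025],"rotation":[0,0,0]},
    {"dp":[0,0,0],"rotation":[0,0,0]},
    {"dp":[0,0,0],"rotation":[0,0,0]}
  ]
}}

```text
t: 8.2
eef_pos: [0.5476, -0.0812, 0.182]
ee_rot: [-3.14, 0.003, -0.104]
force: [1.0, 0.4, -0.5]
width: 0.0006
gripper_force: 0.0
```

Run:
```python
from g import *
s=readout.get_state();print(s['t'],s['eef_pos'],s['ee_rot'],s['force'])
p,P=cloud('side')
a=cv2.resize(p[120:270,200:380,::-1],None,fx=4,fy=4);cv2.imwrite('pics/side2.png',a)
```

```text
8.2 [ 0.54764062 -0.08122732  0.18195029] [-3.14019496  0.00325519 -0.10359785] [ 1.03782843  0.43435189 -0.45486788]
```

View pics/side2.png

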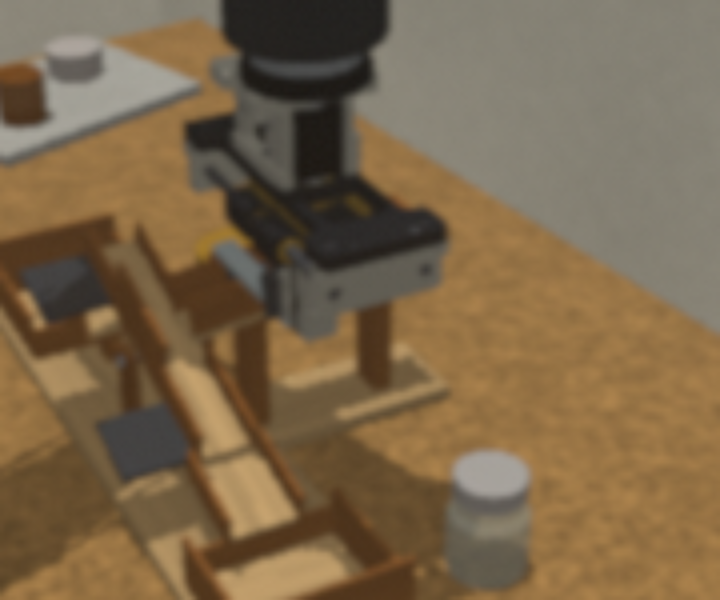

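The crop shows the fingers (315,300) just right of the handle (270,285), with the gate over and the right tray empty. I'll push along the stand's +y (tool -y).

Request:
{"api": "carry_out", "payload": {
  "commands": [
    {"dp":[0,-0.006,0],"rotation":[0,0,0]},
    {"dp":[0,-0.006,0],"rotation":[0,0,0]},
    {"dp":[0,-0.006,0],"rotation":[0,0,0]},
    {"dp":[0,-0.006,0],"rotation":[0,0,0]},
    {"dp":[0,0,0],"rotation":[0,0,0]}
  ]
}}

```text
t: 8.88
eef_pos: [0.5502, -0.0569, 0.1811]
ee_rot: [-3.14, 0.004, -0.104]
force: [0.4, 0.2, -0.2]
width: 0.0005
gripper_force: 0.0
```

Run:
```python
from g import *
p,P=cloud('scene');imgs['scene']=p[...,::-1]
pr('bar',sel(P,'scene',[.52,-.08,.142],[.61,.12,.156],lambda i:i[...,0]>130))
pr('handle',sel(P,'scene',[.535,-.08,.171],[.575,.04,.184]))
```

```text
bar 0
handle 95 med [ 0.5615 -0.0375  0.1769] p2 [ 0.5427 -0.0769  0.1716] p98 [ 0.5718 -0.033   0.1836]
   rect [563.  -50.8] [27.7 47.3] 21.6
```

Request:
{"api": "carry_out", "payload": {
  "commands": [
    {"dp":[0,-0.006,0],"rotation":[0,0,0]},
    {"dp":[0,-0.006,0],"rotation":[0,0,0]},
    {"dp":[0,-0.006,0],"rotation":[0,0,0]},
    {"dp":[0,-0.006,0],"rotation":[0,0,0]},
    {"dp":[0,-0.006,0],"rotation":[0,0,0]},
    {"dp":[0,-0.006,0],"rotation":[0,0,0]},
    {"dp":[0,0,0],"rotation":[0,0,0]}
  ]
}}

```text
t: 9.8
eef_pos: [0.5538, -0.0213, 0.1811]
ee_rot: [-3.14, 0.005, -0.104]
force: [-1.5, -1.5, 0.7]
width: 0.0004
gripper_force: 0.6
```

Run:
```python
from g import *
p,P=cloud('scene');imgs['scene']=p[...,::-1]
pr('bar',sel(P,'scene',[.52,-.08,.142],[.61,.12,.156],lambda i:i[...,0]>130))
cv2.imwrite('pics/scene2.png',cv2.resize(p[150:350,220:430,::-1],None,fx=2.9,fy=2.9))
```

```text
bar 1
```

View pics/scene2.png

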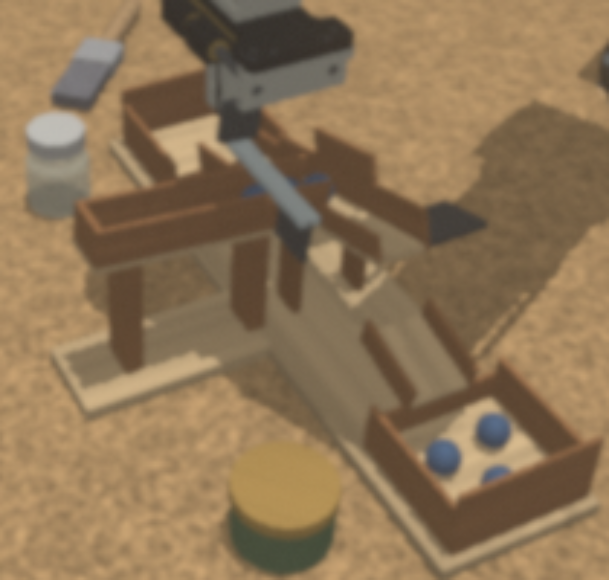

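The stop blade has cleared and a bead (318,180) is already passing the bar. I'll push on gently to the hard stop.

Request:
{"api": "carry_out", "payload": {
  "commands": [
    {"dp":[0,-0.005,0],"rotation":[0,0,0]},
    {"dp":[0,-0.003,0],"rotation":[0,0,0]},
    {"dp":[0,0,0],"rotation":[0,0,0]},
    {"dp":[0,0,0],"rotation":[0,0,0]},
    {"dp":[0,0,0],"rotation":[0,0,0]}
  ]
}}

```text
t: 10.48
eef_pos: [0.5536, -0.02, 0.1816]
ee_rot: [3.134, 0.007, -0.106]
force: [2.7, -33.9, 1.1]
width: 0.0004
gripper_force: 16.5
```

Request:
{"api": "carry_out", "payload": {
  "commands": [
    {"dp":[0,0.03,0],"rotation":[0,0,0]},
    {"dp":[0,0.02,0],"rotation":[0,0,0]},
    {"dp":[0,0,-0.04],"rotation":[0,0,0]},
    {"dp":[0,0,-0.04],"rotation":[0,0,0]},
    {"dp":[-0.05,0,0],"rotation":[0,0,0]},
    {"dp":[0,0,0],"rotation":[0,0,0]},
    {"dp":[0,0,0],"rotation":[0,0,0]},
    {"dp":[0,0,0],"rotation":[0,0,0]}
  ]
}}

```text
t: 11.48
eef_pos: [0.5008, -0.0582, 0.2611]
ee_rot: [-3.14, 0.004, -0.104]
force: [0.5, -0.2, -0.5]
width: 0.0002
gripper_force: 0.0
```

Run:
```python
from g import *
p,P=cloud('wrist');cv2.imwrite('pics/wrist3.png',p[...,::-1])
b=p.astype(int);blue=((b[...,2]-b[...,0])>35)&(b[...,2]>70)
n,l,st,c=cv2.connectedComponentsWithStats(blue.astype(np.uint8))
for i in range(1,n):
    if st[i,4]>40: print(c[i],st[i,4],np.round(np.nanmedian(P[l==i],0),3))
```

```text
[ 12.625      167.73809524] 336 [0.55  0.228 0.038]
[365.41876047 188.84087102] 597 [ 0.487 -0.148  0.037]
[398.15217391 186.30745342] 322 [ 0.486 -0.182  0.037]
[ 27.05637982 206.34718101] 337 [0.506 0.226 0.037]
```

View pics/wrist3.png

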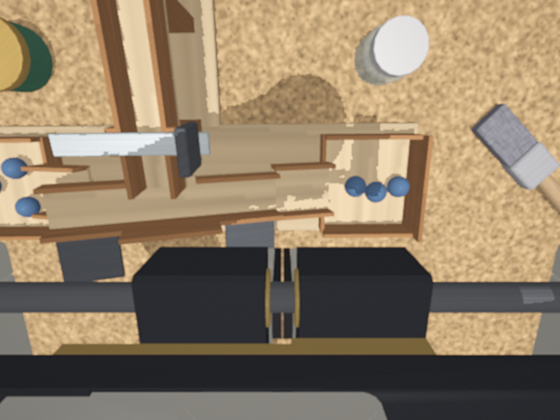

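The view shows all three beads in the right tray at (187,355), (191,375) and (187,399), and the robot clear of everything. I'll let them settle briefly, then check and hand in.

Request:
{"api": "carry_out", "payload": {
  "commands": [
    {"dp":[0,0,0],"rotation":[0,0,0]},
    {"dp":[0,0,0],"rotation":[0,0,0]},
    {"dp":[0,0,0],"rotation":[0,0,0]},
    {"dp":[0,0,0],"rotation":[0,0,0]},
    {"dp":[0,0,0],"rotation":[0,0,0]},
    {"dp":[0,0,0],"rotation":[0,0,0]},
    {"dp":[0,0,0],"rotation":[0,0,0]},
    {"dp":[0,0,0],"rotation":[0,0,0]}
  ]
}}

```text
t: 12.52
eef_pos: [0.5001, -0.0583, 0.2613]
ee_rot: [-3.14, 0.004, -0.104]
force: [0.5, -0.4, -0.0]
width: 0.0001
gripper_force: 0.0
```

Run:
```python
from g import *
p,P=cloud('wrist');imgs['wrist']=p[...,::-1]
b=p.astype(int);blue=((b[...,2]-b[...,0])>35)&(b[...,2]>70)
n,l,st,c=cv2.connectedComponentsWithStats(blue.astype(np.uint8))
right=0
for i in range(1,n):
    if st[i,4]>40:
        m=np.nanmedian(P[l==i],0);print(c[i],st[i,4],np.round(m,3))
        if c[i][0]>322 and c[i][0]<408 and m[2]<.045: right+=st[i,4]
q=sel(P,'wrist',[.42,.07,.06],[.50,.17,.15],gray);pr('padL',q)
ok=right>800 and np.median(q[:,2])>.112
print(right,ok)
if ok: print(arm.job_done())
```

```text
[ 12.51183432 167.10059172] 338 [0.55  0.228 0.038]
[365.29666667 188.26      ] 600 [ 0.487 -0.148  0.037]
[398.06521739 185.81055901] 322 [ 0.486 -0.182  0.037]
[ 26.78106509 205.78994083] 338 [0.506 0.227 0.037]
padL 2481 med [0.4679 0.1188 0.1182] p2 [0.448  0.0959 0.1107] p98 [0.4864 0.1407 0.1253]
   rect [472.1 107.7] [68.  51.7] 85.3
922 True
the job is handed in; nothing more can be done
None
```

I rocked the gate fully to the right and then opened the stop; the three beads came to rest in the right tray with the arm clear, and I handed the job in (no verdict was returned).

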